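# Refit the press-to-run knob of a paint-jar roller and hold it in

### The job

The red run knob has come off the paint-jar roller: pick it up, turn it so that its white pointer matches the white mark beside the D-shaped shaft on the roller's control box, and push it fully home on that shaft. Then press knob and sprung shaft down as far as they go and keep them down: finish while still holding the knob pressed in, without letting go. Leave the tin, the jar and the brush where they are.

Things in the scene. Friction and masses are not known exactly. Their poses are not given: they have to be found in the camera images.
- knob: Loose red knob standing upright, 60 g. Skirt 40 mm diameter, 20 mm high; on it a bar grip 38 mm long (x), 12 mm thick (y), 20 mm high (40 mm in all). Origin: centre of the underside; z up, x along the bar to the end with the white pointer. Blind D-bore from below: 16 mm deep, 13.5 mm diameter, flat 3.75 mm from the axis on the +x side. Fits one way round, within about 8 degrees.
- shaft_tip (a point): Centre of the top end of the upright steel D-shaft on the roller's control box: 12 mm diameter, flat 3 mm from the axis on its +x side, end chamfered 1.5 mm, 26 mm tall when not pressed. z up, x to the flat, like the white mark on the dark collar (52 mm diameter) at its foot. Knob home: bore end on the tip, knob origin 16 mm below this point. Turns stiffly (0.12 N m); start angle varies.
- roller: Fixed jar roller, 170 mm (x) by 360 mm (y). Origin: centre of its underside. Blue control box at its +y end, 130 mm long, 60 mm high, with a black panel; the shaft stands on it at x 0, y 115 mm. To -y, rollers with a yellow jar lying on them, up to 133 mm high, its lid ending 123 mm from the shaft's axis.
- plunger (a joint): How far the D-shaft is pressed down into the box, m: 0 is up, 0.006 fully in. A spring pushes back with 4 N at 0 and 9 N at 0.006; it springs up when let go.
- paint_tin: Bystander: paint tin, 60 mm in diameter, 70 mm high, origin at the centre of its underside.
- paint_jar: Bystander: yellow paint jar with a green lid, 56 mm in diameter, 75 mm high, origin at the centre of its underside.
- paintbrush: Bystander: paintbrush lying on the table beyond, about 200 mm long along its x, origin under its middle.
Things that resemble listed ones, but are neither listed nor needed, are in the scene too. Of the things like the knob, leave any that is yellow; of the rest the smaller one is meant.

How it is judged (in metres and radians):
On the way, in this order (a step that is already met when the one before it is completed fails the run):
1. the knob is lifted off the table in the fingers (height (world z) of knob above 0.03 m and contact force between the fingers and knob above 1 N), for 0.2 s.
2. the knob is home on the D-shaft, flat to flat (z of knob in the frame of shaft_tip below -0.0135 m and horizontal distance between knob and shaft_tip below 0.0035 m and angle between the x axis of knob and the x axis of shaft_tip, either way round below 0.25 rad and angle between the z axis of knob and the z axis of shaft_tip, either way round below 0.15 rad), for 0.1 s.
At the end, for the whole second after the job is handed in: Through the last second the knob is home on the D-shaft (within 2.5 mm of full depth and 3.5 mm of the axis, pointer within 0.25 rad of the flat, tilt under 0.15 rad), the shaft is pressed in by over 4.5 of its 6 mm, and the fingers still bear on the knob with over 2 N (all of step 2 and value of joint plunger above 0.0045 m and contact force between the fingers and knob above 2 N); the arm keeps its last pose, push and grip.
It fails at once if the tin is moved by more than 30 mm (distance of paint_tin from where it was at the start of the episode above 0.03 m).
It fails at once if the jar is moved by more than 30 mm (distance of paint_jar from where it was at the start of the episode above 0.03 m).
It fails at once if the brush is moved by more than 30 mm (distance of paintbrush from where it was at the start of the episode above 0.03 m).
It also fails if it takes over 40 s, if anything falls off the work surface, if the arm or the gripper's body presses on something with over 40 N, if the wrist force passes 120 N, or if a joint passes its speed limit or range.

### The arm

A 6-joint arm with a two-finger parallel gripper is mounted at the origin on the work surface. World frame = base frame: x ahead of the robot, y to its left, z up, the work surface at z = 0. Lengths are in m, angles in degrees, forces in N, time in s.
With the tool pointing down it reaches from about 0.3 to 0.75 m from the base axis. Payload 8.5 kg.
Tool frame: the origin (TCP) lies on the centre line of the jaws, within the pads' length; the fingertips stand env.tcp_to_tips ahead of it and the grasp point (between the pads) lies 8 mm behind it (env.tcp_to_tips is the distance from the TCP to the fingertips, in m); z points along the fingers, y is the direction in which the jaws open and shut (so a half turn about z gives the same grasp; the last joint's range is limited). The gripper opens to 85 mm and grips with 20 to 120 N. Pads are 22 mm wide; open, the fingers measure 114 mm over their backs; the gripper's body (76 mm by 85 mm) begins 54 mm behind the grasp point. The pads swing forward as they close: fully open they stand 13 mm farther back than shut.
Start: joints at [-89.169, 21.807, 74.336, -0, 83.858, -12.336], TCP at [0.125, -0.536, 0.242] pointing down, gripper open.
Joint ranges: [-178.18, 178.18], [-50.72, 133.34], [12.68, 142.11], [-81.47, 261.47], [9.98, 163.14], [-165.26, 165.26]. Speed limits (degrees/s): [136.94, 136.94, 180, 180, 180, 180].

### API

Orientations are given as a 3x3 rotation matrix whose columns are the frame's x, y, z axes.
In Python, from rig import env gives the robot as it stands. The module is installed in compiled form; this text tells all that it offers.
- The arm moves only by the tool carry_out, never from a script. Its argument "rows" is a list of rows, each an object of numbers: "tx", "ty", "tz": the shift along the tool's x, y, z in cm; "yaw": the turn about the tool's z in rad. In form: [{"tx": .., "ty": .., "tz": .., "yaw": ..}, ...]. A call has 1 to 12 rows; each row shifts and turns the pose as measured when the row begins, along the tool's axes as they then stand; what a row does not reach is not made up. A row lasts 1/10 s, in which the tool goes at most 50 mm and 8.59 degrees, less where a joint would pass 70% of its speed; a pose out of reach is approached as far as the arm can. A call is refused whole if a number of a shift passes 5 or a number of a turn 0.15, either way. A call with a gripper value outside its range is refused whole. "jaw" is the closure, from -1 (fully open) to 1 (shut), set as the call begins (left out, the last holds). The fingers move at their own pace and stop on an object; "squeeze" is the grip in N (left out, the last holds). Time passes only in rows, so rows that do not move let the fingers close. It gives the time, the measured TCP pose, the force and the opening at its end, in the units of the state.
- env.observe(): the state, without advancing time (a new reading comes with each control period).
- env.get_image(name): name is "side" or "top"; returns the picture (400x640x3 uint8, red, green, blue); there is no depth.
- env.camera_params(name): a dict with "vertical_fov" (degrees; the focal length in pixels is half the picture's height over the tangent of half this angle, whatever the lens; pixels are square), "cx", "cy" (the principal point, pixels), "k1" (the pictures are not rectified: a ray, as slopes to the right and down, at radius r is drawn at 1 + k1 r^2 times it, then the intrinsics apply), "view" (4x4, takes a point from world to camera coordinates). Camera axes: x right, y up, looking along -z (the intrinsics and any distortion apply to the point x, -y, -z); pixel columns grow to the right and rows downward; lengths in m; the calibration is good to about 2 mm. A picture is of the moment at which its call begins. camera_params takes no time and is no camera call.
- env.close_job(): hands the job in, once; it reports no verdict.
The state is a dict: "time_s": time; "q": joint angles; "qvel": joint speeds; "joint_efforts": joint torques, N m; "position": TCP position; "tool_rot": TCP orientation; "ft_force": force on the tool from outside, world axes, zero at the start; "wrist_torque": the same for the moment, N m; "grip_width": finger opening in m.
Only numpy, scipy, OpenCV 4.12 (cv2) and the standard library are available. Lean on these libraries where they do the work, as an engineer would, in place of code of your own. Each camera call takes 0.05 s, during which the arm holds its last target. There are 200 camera calls.

## Working session

There is one attempt and no reset: what is moved stays moved. The work goes in short steps, Python scripts to look and compute and a tool call to move; the robot and the scene stay as the last step left them, time stands still between calls to the robot, and variables do not carry over. Pictures are saved under pics/ and viewed, about 8 in all and at most 12, crops included, and the job is handed in when it is done.

Besides the shell and the picture viewer there is one more tool, called after "Emit:" as name(argument=value, ...), one argument or row to a line, values as JSON. carry_out: Moves the arm, as the interface text tells. Its arguments: {"type":"object","properties":{"rows":{"type":"array","items":{"type":"object","properties":{"tx":{"type":"number"},"ty":{"type":"number"},"tz":{"type":"number"},"yaw":{"type":"number"}}}},"jaw":{"type":"number"},"squeeze":{"type":"number"}},"required":["rows"]}

```bash
mkdir -p pics
cat > h.py <<'E'
import numpy as np, cv2
from rig import env
def cam(n):
    p=env.camera_params(n); f=200/np.tan(np.radians(p['vertical_fov'])/2)
    K=np.array([[f,0,p['cx']],[0,f,p['cy']],[0,0,1]]); V=np.array(p['view'])
    V=np.diag([1,-1,-1,1])@V
    return K,np.array([p['k1'],0,0,0,0.]),V
def pt(n,u,v,z):
    K,d,V=cam(n); s=cv2.undistortPoints(np.array([[[u,v]]],float),K,d)[0,0]
    R,t=V[:3,:3],V[:3,3]; c=-R.T@t; r=R.T@np.array([s[0],s[1],1]); return c+r*(z-c[2])/r[2]
def px(n,P):
    K,d,V=cam(n); return cv2.projectPoints(np.array(P,float).reshape(-1,3),cv2.Rodrigues(V[:3,:3])[0],V[:3,3],K,d)[0].reshape(-1,2)
def snap(n,name,box=None,s=1):
    im=env.get_image(n)[:,:,::-1]
    cv2.imwrite('pics/_'+name+'.png',im)
    if box: im=im[box[1]:box[3],box[0]:box[2]]
    im=cv2.resize(im,None,fx=s,fy=s,interpolation=cv2.INTER_CUBIC); cv2.imwrite('pics/'+name+'.png',im)
E
python3 - <<'E'
from h import *
snap('top','t0');snap('side','s0')
print(env.tcp_to_tips,env.observe())
for n in('top','side'):
    K,d,V=cam(n); print(n,K[0,0],d[0],-V[:3,:3].T@V[:3,3],V[:3,:3].round(2))
E
```

```text
0.011 {'time_s': 0.1, 'q': array([-8.91699300e+01,  2.18372700e+01,  7.43791727e+01, -1.18401295e-03,
        8.38583124e+01, -1.23375080e+01]), 'qvel': array([-0.00488766, -0.1219111 , -0.11877236,  0.00535001,  0.06710354,
        0.04859866]), 'joint_efforts': array([ 2.43604431e-03, -4.49223554e+01, -2.31658101e+01, -1.70939079e-04,
        3.70920650e-03,  7.34171380e-06]), 'position': array([ 0.1252628 , -0.53528985,  0.24177949]), 'tool_rot': array([[ 9.73707462e-01,  2.27802056e-01, -3.94456077e-05],
       [ 2.27801912e-01, -9.73706623e-01,  1.30428799e-03],
       [ 2.58711036e-04, -1.27898074e-03, -9.99999149e-01]]), 'ft_force': array([-0.44352262, -0.51405194, -0.31306776]), 'wrist_torque': array([-0.0259547 , -0.06428368,  0.00862713]), 'grip_width': 0.08599707777335354}
top 492.69704765357193 -0.033002118469892254 [0.4118873  0.13888936 1.05173584] [[-0.08 -1.   -0.  ]
 [-0.97  0.08 -0.21]
 [ 0.21 -0.02 -0.98]]
side 440.71029992049006 0.00404892862199727 [ 0.40565207 -0.76734371  0.70798383] [[ 0.98 -0.21  0.01]
 [-0.1  -0.54 -0.83]
 [ 0.18  0.81 -0.55]]
```

View pics/t0.png

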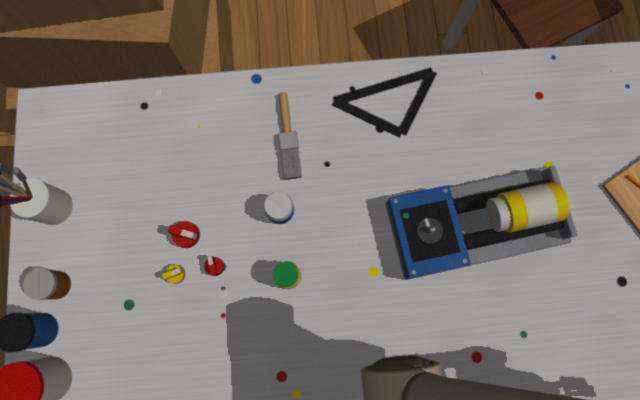

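View pics/s0.png

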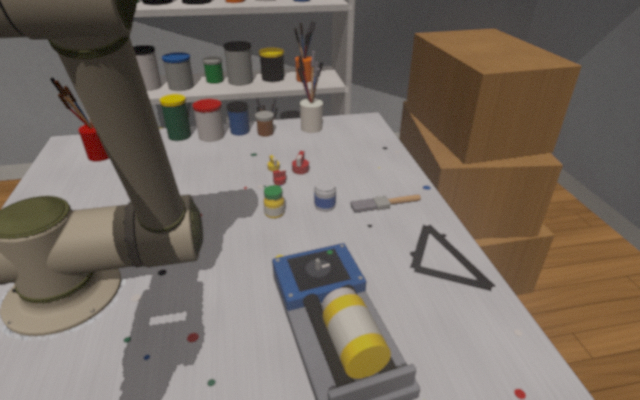

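Three things in the top picture look like the knob: a large red one (184,235), a small red one (215,266) and a yellow one (174,273). The small red one fits, since yellow is excluded and the smaller of the rest is meant. The shaft is near (430,227). Next I'll take enlarged crops to confirm.

Run:
```python
from h import *
im=cv2.imread('pics/_t0.png')
a=cv2.resize(im[215:290,155:255],None,fx=4,fy=4,interpolation=cv2.INTER_CUBIC)
b=cv2.resize(im[190:265,380:480],None,fx=4,fy=4,interpolation=cv2.INTER_CUBIC)
sd=cv2.imread('pics/_s0.png')
c=cv2.resize(sd[145:195,250:320],None,fx=5,fy=5,interpolation=cv2.INTER_CUBIC)
d=cv2.resize(sd[245:295,285:355],None,fx=5,fy=5,interpolation=cv2.INTER_CUBIC)
cv2.imwrite('pics/c1.png',np.vstack([np.hstack([a,b]),np.hstack([c,d,np.zeros((250,100,3),np.uint8)])]))
for u,v in[(184,235),(215,266),(174,273)]: print(pt('top',u,v,.03),pt('top',u,v,0))
print('shaft',pt('top',430,227,.086), pt('top',430,231,.06))
```

```text
[0.56831168 0.40701402 0.03      ] [0.57290458 0.41488664 0.        ]
[0.49875809 0.34475595 0.03      ] [0.50130877 0.35080057 0.        ]
[0.49125592 0.42976205 0.03      ] [0.49358632 0.4383026  0.        ]
shaft [ 0.53533904 -0.09377386  0.086     ] [ 0.53053623 -0.09896876  0.06      ]
```

View pics/c1.png

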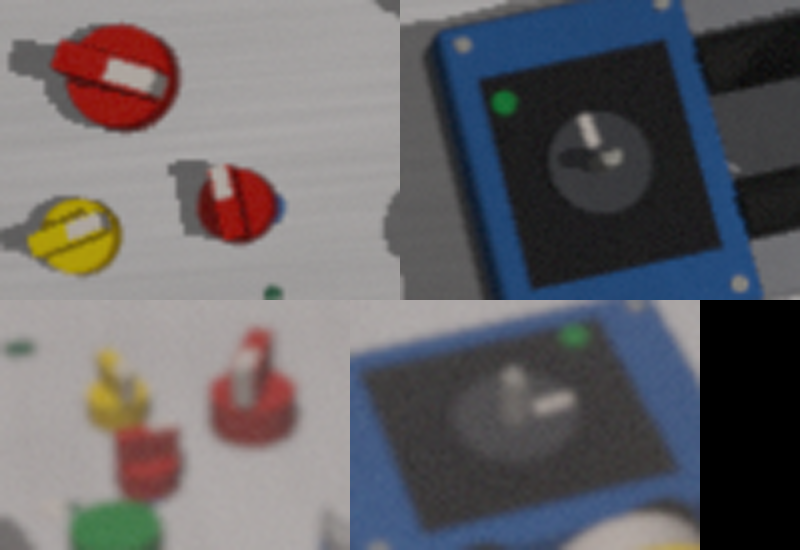

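Run:
```python
from h import *
from scipy.optimize import least_squares
C=lambda x,y:(380+(x-400)/4-.375,190+y/4-.375)
D=lambda x,y:(155+x/4-.375,215+y/4-.375)
print('panel corners',[pt('top',*C(*p),.06)[:2].round(4) for p in[(480,80),(665,40),(722,245),(530,290)]])
c=np.mean([pt('top',*C(*p),.06)[:2] for p in[(480,80),(665,40),(722,245),(530,290)]],0);print('mean',c)
col=pt('top',*C(600,162),.06);tip=pt('top',*C(612,157),.086)
m0,m1=pt('top',*C(584,116),.061),pt('top',*C(595,146),.061)
print('collar',col,'tip',tip,'mark ang',[np.degrees(np.arctan2(*(a-b)[1::-1])) for a,b in((m0,col),(m0,m1))])
# side view
E_=lambda x,y:(285+(x-350)/5-.4,245+(y-300)/5-.4)
print('side tip',pt('side',*E_(513,372),.086),'col',pt('side',*E_(516,418),.06),'mark',pt('side',*E_(572,398),.061)-pt('side',*E_(537,408),.061))
# knob: fit red+white silhouette
im=cv2.imread('pics/_t0.png').astype(int);b,g,r=im[...,0],im[...,1],im[...,2]
red=((r>80)&(r>1.8*g)&(r>1.8*b)); M=np.zeros((400,640),bool); M[250:285,198:232]=red[250:285,198:232]
wh=np.zeros_like(M); wh[254:268,204:216]=(np.minimum(np.minimum(r,g),b)>205)[254:268,204:216]
print('wh px',wh.sum()); ys,xs=np.nonzero(wh); print(xs.min(),xs.max(),ys.min(),ys.max())
M|=wh
th=np.linspace(0,2*np.pi,40)
def sil(x,y,a):
    S=8; out=np.zeros((60*S,60*S),np.uint8)
    R=np.array([[np.cos(a),-np.sin(a)],[np.sin(a),np.cos(a)]])
    sk=np.c_[.02*np.cos(th),.02*np.sin(th)]; bar=np.array([[.019,.006],[-.019,.006],[-.019,-.006],[.019,-.006]])
    for o,z0,z1 in((sk,0,.02),(bar,.02,.04)):
        q=o@R.T+[x,y]; P=np.vstack([np.c_[q,np.full(len(q),z)] for z in(z0,z1)])
        u=(px('top',P)-[190-.0,240-.0]+.5)*S
        cv2.fillConvexPoly(out,cv2.convexHull(u.astype(np.float32)).astype(np.int32),255)
    return cv2.resize(out,(60,60),interpolation=cv2.INTER_AREA)/255.
T=M[240:300,190:250].astype(float)
best=None
from scipy.optimize import minimize
for a0 in np.radians([0,10,20,30]):
    s=minimize(lambda p:((sil(.498+p[0]/100,.345+p[1]/100,p[2]/10)-T)**2).sum(),[0,0,a0*10],method='Nelder-Mead',options=dict(initial_simplex=[[0,0,a0*10],[.5,0,a0*10],[0,.5,a0*10],[0,0,a0*10+2]]))
    print(a0,s.fun,.498+s.x[0]/100,.345+s.x[1]/100,np.degrees(s.x[2]/10))
for P in([(220,166),(224,198)],[(232,175),(250,238)],[(209,170),(216,200)]):
    A=[pt('top',*D(*p),.04) for p in P]; print(A[0][:2],A[1][:2],np.degrees(np.arctan2(*(A[0]-A[1])[1::-1])))
```

```text
panel corners [array([ 0.5795, -0.0426]), array([ 0.5923, -0.1401]), array([ 0.4854, -0.1544]), array([ 0.4713, -0.0551])]
mean [ 0.53211056 -0.09805338]
collar [ 0.53237572 -0.09844141  0.06      ] tip [ 0.5311886  -0.09847471  0.086     ] mark ang [np.float64(12.463312176418194), np.float64(12.83224438880528)]
side tip [ 0.53219664 -0.09745458  0.086     ] col [ 0.53343116 -0.09753667  0.06      ] mark [0.01576192 0.0030919  0.        ]
wh px 0Traceback (most recent call last):
  File "<stdin>", line 17, in <module>
    return umr_minimum(a, axis, None, out, keepdims, initial, where)
ValueError: zero-size array to reduction operation minimum which has no identity
```

Run:
```python
from h import *
from scipy.optimize import minimize
D=lambda x,y:(155+x/4-.375,215+y/4-.375)
for P in([(220,166),(224,198)],[(232,175),(250,238)],[(209,170),(216,200)]):
    A=[pt('top',*D(*p),.04) for p in P]; print(A[0][:2],A[1][:2],np.degrees(np.arctan2(*(A[0]-A[1])[1::-1])))
im=cv2.imread('pics/_t0.png').astype(int);b,g,r=im[...,0],im[...,1],im[...,2]
red=((r>60)&(r>1.8*g)&(r>1.8*b)); M=np.zeros((400,640),bool); M[250:285,198:232]=red[250:285,198:232]
mn=np.minimum(np.minimum(r,g),b);print(mn[255:266,206:215])
poly=np.array([D(*p) for p in[(209,168),(230,165),(234,196),(216,200)]]);w=np.zeros((400,640),np.uint8);cv2.fillPoly(w,[np.rint(poly).astype(np.int32)],1)
T=(M|(w>0))[240:300,190:250].astype(float)
th=np.linspace(0,2*np.pi,40)
def sil(x,y,a):
    S=8; out=np.zeros((60*S,60*S),np.uint8)
    R=np.array([[np.cos(a),-np.sin(a)],[np.sin(a),np.cos(a)]])
    sk=np.c_[.02*np.cos(th),.02*np.sin(th)]; bar=np.array([[.019,.006],[-.019,.006],[-.019,-.006],[.019,-.006]])
    for o,z0,z1 in((sk,0,.02),(bar,.02,.04)):
        q=o@R.T+[x,y]; P=np.vstack([np.c_[q,np.full(len(q),z)] for z in(z0,z1)])
        u=(px('top',P)-[190,240]+.5)*S
        cv2.fillConvexPoly(out,cv2.convexHull(u.astype(np.float32)).astype(np.int32),255)
    return cv2.resize(out,(60,60),interpolation=cv2.INTER_AREA)/255.
for a0 in np.radians([0,15,30]):
    s=minimize(lambda p:((sil(.498+p[0]/100,.345+p[1]/100,p[2]/10)-T)**2).sum(),[0,0,a0*10],method='Nelder-Mead',options=dict(initial_simplex=[[0,0,a0*10],[.5,0,a0*10],[0,.5,a0*10],[0,0,a0*10+2]]))
    print(a0,s.fun,T.sum(),.498+s.x[0]/100,.345+s.x[1]/100,np.degrees(s.x[2]/10))
```

```text
[0.51889396 0.35295011] [0.50243423 0.35152448] 4.950216736857063
[0.51380175 0.3469803 ] [0.48114822 0.33908301] 13.595968992646691
[0.51730877 0.35866333] [0.50175012 0.35564917] 10.964016797784852
[[119 151 157 159 159 154 154 155 158]
 [ 99 113 134 149 147 106  83 103 128]
 [ 97 118 153 155 150 116  47  35  52]
 [ 87  97 152 158 157 137  56  12  11]
 [ 85  89 148 159 157 142  71  22  14]
 [ 60  60 115 154 157 144  90  33  14]
 [ 33  53 107 153 157 145  96  33  10]
 [ 25  42  93 153 158 155 135  54  14]
 [ 19  33  84 149 153 149 133  53  14]
 [ 18  19  65 117 116  94  67  26  12]
 [ 17  15  27  47  47  36  17  14  16]]
0.0 39.1675509419454 285.0 0.501728272460486 0.35173135214547063 6.8867359652825115
0.2617993877991494 39.284598231449436 285.0 0.5017888997674532 0.3514766348855357 9.40495791460772
0.5235987755982988 44.12378316032295 285.0 0.5020513854583497 0.35154468333775324 33.89470788161513
```

Emit:
carry_out(
  rows=[
    {"tx": 3.2, "ty": -3.2},
    {"tx": 3.2, "ty": -3.2},
    {"tx": 3.2, "ty": -3.2},
    {"tx": 3.2, "ty": -3.2},
    {"tx": 3.2, "ty": -3.2},
    {"tx": 3.2, "ty": -3.2},
    {"tx": 3.2, "ty": -3.2},
    {"tx": 3.2, "ty": -3.2},
    {"tx": 3.2, "ty": -3.2},
    {"tx": 3.2, "ty": -3.2},
    {"tx": 3.2, "ty": -3.2},
    {"tx": 3.2, "ty": -3.2},
  ],
  jaw=0.2,
)

```text
validation failed for argument at $.ro...
```

```bash
cat > go.py <<'E'
import sys; from h import *
o=env.observe(); R,p=o['tool_rot'],o['position']
t=np.array(eval(sys.argv[1])); print(o['time_s'],'pos',p.round(4),'tool xyz cm to go',(R.T@(t-p)*100).round(2),'ang',np.degrees(np.arctan2(R[1,0],R[0,0])).round(2),'tilt',R[2].round(4),'w',round(o['grip_width'],4),'F',o['ft_force'].round(1))
E
python3 go.py "[.5017,.3515,.12]"
```

```text
0.1 pos [ 0.1253 -0.5353  0.2418] tool xyz cm to go [ 56.85 -77.76  12.29] ang 13.17 tilt [ 3.0e-04 -1.3e-03 -1.0e+00] w 0.086 F [-0.4 -0.5 -0.3]
```

Emit:
carry_out(
  rows=[
    {"tx": 3.2, "ty": -3.2, "tz": 0, "yaw": 0},
    {"tx": 3.2, "ty": -3.2, "tz": 0, "yaw": 0},
    {"tx": 3.2, "ty": -3.2, "tz": 0, "yaw": 0},
    {"tx": 3.2, "ty": -3.2, "tz": 0, "yaw": 0},
    {"tx": 3.2, "ty": -3.2, "tz": 0, "yaw": 0},
    {"tx": 3.2, "ty": -3.2, "tz": 0, "yaw": 0},
    {"tx": 3.2, "ty": -3.2, "tz": 0, "yaw": 0},
    {"tx": 3.2, "ty": -3.2, "tz": 0, "yaw": 0},
    {"tx": 3.2, "ty": -3.2, "tz": 0, "yaw": 0},
    {"tx": 3.2, "ty": -3.2, "tz": 0, "yaw": 0},
  ],
  jaw=0.2,
)

```text
time_s: 1.1
position: [0.3689, -0.1395, 0.2397]
tool_rot: [[0.976, 0.218, -0.001], [0.218, -0.976, 0.006], [0.0, -0.006, -1.0]]
ft_force: [1.2, -1.4, 0.2]
grip_width: 0.034
```

```bash
python3 go.py "[.5017,.3515,.12]"
```

```text
1.1 pos [ 0.3689 -0.1395  0.2397] tool xyz cm to go [ 23.65 -44.96  12.25] ang 12.57 tilt [ 4.0e-04 -6.1e-03 -1.0e+00] w 0.034 F [ 1.2 -1.4  0.2]
```

Emit:
carry_out(
  rows=[
    {"tx": 2.1, "ty": -4, "tz": 0, "yaw": 0},
    {"tx": 2.1, "ty": -4, "tz": 0, "yaw": 0},
    {"tx": 2.1, "ty": -4, "tz": 0, "yaw": 0},
    {"tx": 2.1, "ty": -4, "tz": 0, "yaw": 0},
    {"tx": 2.1, "ty": -4, "tz": 0, "yaw": 0},
    {"tx": 2.1, "ty": -4, "tz": 0, "yaw": 0},
    {"tx": 2.1, "ty": -4, "tz": 0, "yaw": 0},
    {"tx": 2.1, "ty": -4, "tz": 1, "yaw": 0},
    {"tx": 2.1, "ty": -4, "tz": 1, "yaw": 0},
    {"tx": 2.1, "ty": -4, "tz": 1, "yaw": 0},
    {"tx": 2.1, "ty": -4, "tz": 1, "yaw": 0},
    {"tx": 0, "ty": 0, "tz": 0, "yaw": 0},
  ],
)

```text
time_s: 2.3
position: [0.4996, 0.3668, 0.1975]
tool_rot: [[0.975, 0.223, -0.004], [0.223, -0.975, 0.005], [-0.003, -0.006, -1.0]]
ft_force: [0.3, -0.8, -0.4]
grip_width: 0.0346
```

```bash
python3 go.py "[.5017,.3515,.07]"
```

```text
2.3 pos [0.4996 0.3668 0.1975] tool xyz cm to go [-0.1   1.61 12.74] ang 12.9 tilt [-0.0027 -0.0057 -1.    ] w 0.0346 F [ 0.3 -0.8 -0.4]
```

Emit:
carry_out(
  rows=[
    {"tx": 0, "ty": 0.8, "tz": 3, "yaw": 0.03},
    {"tx": 0, "ty": 0.8, "tz": 3, "yaw": 0},
    {"tx": 0, "ty": 0, "tz": 3, "yaw": 0},
    {"tx": 0, "ty": 0, "tz": 2, "yaw": 0},
    {"tx": 0, "ty": 0, "tz": 0, "yaw": 0},
    {"tx": 0, "ty": 0, "tz": 0, "yaw": 0},
  ],
)

```text
time_s: 2.9
position: [0.502, 0.3507, 0.0833]
tool_rot: [[0.981, 0.195, -0.005], [0.195, -0.981, 0.004], [-0.004, -0.005, -1.0]]
ft_force: [-0.6, -0.5, 0.6]
grip_width: 0.0339
```

```bash
python3 go.py "[.5017,.3515,.035]"
python3 - <<'E'
from h import *
a=env.get_image('top');b=env.get_image('side')
np.save('a.npy',a);np.save('b.npy',b)
A=cv2.resize(a[230:290,160:260,::-1],None,fx=6,fy=6,interpolation=cv2.INTER_CUBIC)
B=cv2.resize(b[140:200,240:320,::-1],None,fx=3.5,fy=3.5,interpolation=cv2.INTER_CUBIC)
o=np.zeros((A.shape[0]+B.shape[0],600,3),np.uint8);o[:360,:600]=A;o[360:,:B.shape[1]]=B
cv2.imwrite('pics/v4.png',o)
E
```

```text
2.9 pos [0.502  0.3507 0.0833] tool xyz cm to go [ 0.01 -0.06  4.83] ang 11.22 tilt [-0.0044 -0.0046 -1.    ] w 0.0339 F [-0.6 -0.5  0.6]
```

View pics/v4.png

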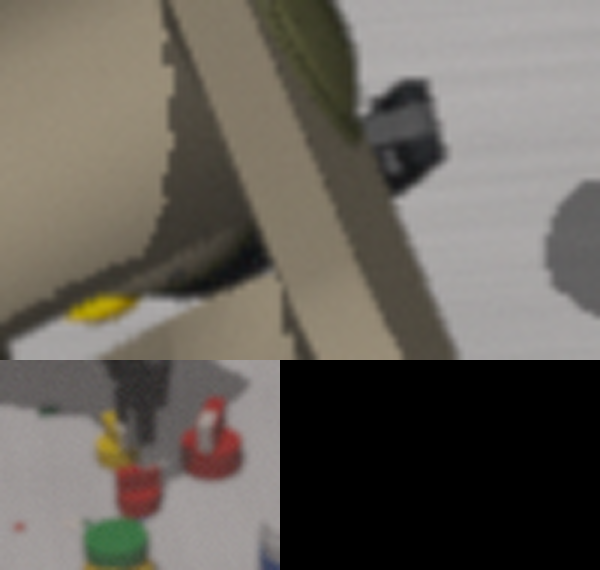

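Side crop: the knob is at about (138,490) under the fingers at about (145,450). The arm hides the top view, so I'll check the sideways alignment by projection.

Run:
```python
from h import *
P=px('side',[[.502,.3507,.072],[.5017,.3515,.03],[.5017,.3515,.0],[.497,.3515,.03]])
print((P-[240,140]+.5)*3.5+[0,360])
b=np.load('b.npy')[:,:,::-1]
B=cv2.resize(b[148:192,262:298],None,fx=12,fy=12,interpolation=cv2.INTER_CUBIC)
for q in P: cv2.circle(B,tuple(int(v) for v in (q-[262,148]+.5)*12),4,(255,255,0),-1)
cv2.imwrite('pics/v5.png',B)
```

```text
[[135.13898942 433.883405  ]
 [137.17988469 476.78637834]
 [138.92003206 506.80849856]
 [131.61611843 477.3264166 ]]
```

View pics/v5.png

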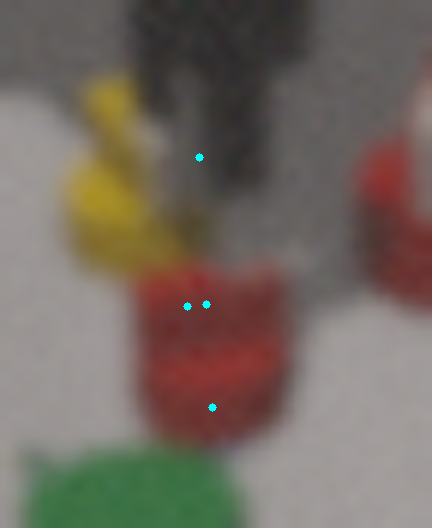

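The projected points fall within about 1 px of the knob, so I'm going down.

Emit:
carry_out(
  rows=[
    {"tx": 0, "ty": 0, "tz": 2, "yaw": 0},
    {"tx": 0, "ty": 0, "tz": 1.5, "yaw": 0},
    {"tx": 0, "ty": 0, "tz": 0.7, "yaw": 0},
    {"tx": 0, "ty": 0, "tz": 0, "yaw": 0},
  ],
)

```text
time_s: 3.4
position: [0.5045, 0.3522, 0.0463]
tool_rot: [[0.981, 0.195, 0.005], [0.195, -0.981, 0.008], [0.007, -0.007, -1.0]]
ft_force: [-0.1, 0.7, -0.4]
grip_width: 0.0343
```

```bash
python3 go.py "[.5017,.3515,.035]"
```

```text
3.4 pos [0.5045 0.3522 0.0463] tool xyz cm to go [-0.3   0.02  1.12] ang 11.24 tilt [ 0.0067 -0.007  -1.    ] w 0.0343 F [-0.1  0.7 -0.4]
```

Emit:
carry_out(
  rows=[
    {"tx": -0.1, "ty": 0, "tz": 0.7, "yaw": 0},
    {"tx": 0, "ty": 0, "tz": 0.4, "yaw": 0},
    {"tx": 0, "ty": 0, "tz": 0, "yaw": 0},
  ],
)

```text
time_s: 3.7
position: [0.5045, 0.3525, 0.0367]
tool_rot: [[0.981, 0.195, 0.009], [0.195, -0.981, 0.01], [0.01, -0.008, -1.0]]
ft_force: [-0.7, -0.3, -0.1]
grip_width: 0.0342
```

```bash
python3 go.py "[.5017,.3515,.035]"
```

```text
3.7 pos [0.5045 0.3525 0.0367] tool xyz cm to go [-0.29  0.04  0.17] ang 11.24 tilt [ 0.0103 -0.0078 -0.9999] w 0.0342 F [-0.7 -0.3 -0.1]
```

Emit:
carry_out(
  rows=[
    {"tx": -0.2, "ty": 0, "tz": 0.1, "yaw": 0},
    {"tx": 0, "ty": 0, "tz": 0, "yaw": 0},
    {"tx": 0, "ty": 0, "tz": 0, "yaw": 0},
    {"tx": 0, "ty": 0, "tz": 0, "yaw": 0},
    {"tx": 0, "ty": 0, "tz": 0, "yaw": 0},
    {"tx": 0, "ty": 0, "tz": 0, "yaw": 0},
  ],
  jaw=1,
  squeeze=60,
)

```text
time_s: 4.3
position: [0.5025, 0.3522, 0.0364]
tool_rot: [[0.981, 0.195, 0.009], [0.195, -0.981, 0.01], [0.011, -0.008, -1.0]]
ft_force: [0.6, 0.9, -1.3]
grip_width: 0.0102
```

```bash
python3 go.py "[.5017,.3515,.035]"
```

```text
4.3 pos [0.5025 0.3522 0.0364] tool xyz cm to go [-0.1   0.06  0.14] ang 11.25 tilt [ 0.0112 -0.0081 -0.9999] w 0.0102 F [ 0.6  0.9 -1.3]
```

Emit:
carry_out(
  rows=[
    {"tx": 0, "ty": 0, "tz": -2, "yaw": 0},
    {"tx": 0, "ty": 0, "tz": -4, "yaw": 0},
    {"tx": 0, "ty": 0, "tz": -4, "yaw": 0},
    {"tx": 0, "ty": 0, "tz": -4, "yaw": 0},
    {"tx": 0, "ty": 0, "tz": 0, "yaw": 0},
  ],
)

```text
time_s: 4.8
position: [0.5009, 0.3505, 0.1801]
tool_rot: [[0.981, 0.195, 0.006], [0.195, -0.981, 0.009], [0.007, -0.007, -1.0]]
ft_force: [1.0, 0.6, -0.9]
grip_width: 0.0107
```

```bash
python3 go.py "[.532,-.098,.17]"
python3 - <<'E'
from h import *
b=env.get_image('side')[:,:,::-1]
cv2.imwrite('pics/v6.png',cv2.resize(b[60:200,220:340],None,fx=4,fy=4,interpolation=cv2.INTER_CUBIC))
E
```

```text
4.8 pos [0.5009 0.3505 0.1801] tool xyz cm to go [-5.69 44.6   0.65] ang 11.24 tilt [ 0.0073 -0.0072 -0.9999] w 0.0107 F [ 1.   0.6 -0.9]
```

View pics/v6.png

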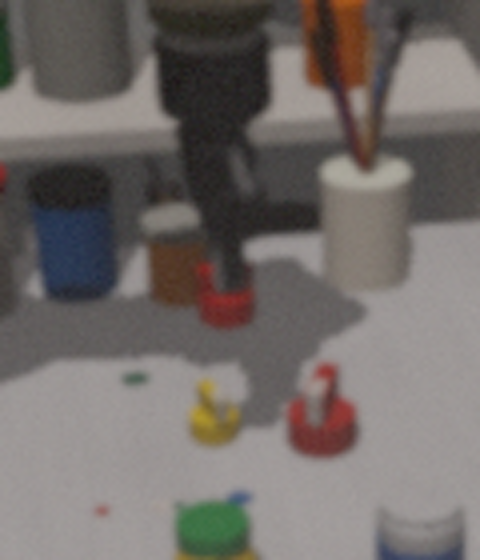

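The knob is in the fingers at (225,300). Now to the shaft.

Emit:
carry_out(
  rows=[
    {"tx": -0.3, "ty": 2.5, "tz": 0, "yaw": 0},
    {"tx": -0.5, "ty": 4, "tz": 0, "yaw": 0},
    {"tx": -0.5, "ty": 4, "tz": 0, "yaw": 0},
    {"tx": -0.5, "ty": 4, "tz": 0, "yaw": 0},
    {"tx": -0.5, "ty": 4, "tz": 0, "yaw": 0},
    {"tx": -0.5, "ty": 4, "tz": 0, "yaw": 0},
    {"tx": -0.5, "ty": 4, "tz": 0, "yaw": 0},
    {"tx": -0.5, "ty": 4, "tz": 0, "yaw": 0},
    {"tx": -0.5, "ty": 4, "tz": 0, "yaw": 0},
    {"tx": -0.5, "ty": 4, "tz": 0, "yaw": 0},
    {"tx": -0.4, "ty": 2.5, "tz": 0, "yaw": 0},
    {"tx": 0, "ty": 0, "tz": 0, "yaw": 0},
  ],
)

```text
time_s: 6.05
position: [0.5227, -0.0774, 0.1565]
tool_rot: [[0.98, 0.197, -0.027], [0.198, -0.98, 0.009], [-0.024, -0.014, -1.0]]
ft_force: [0.2, -0.0, -1.7]
grip_width: 0.0104
```

```bash
python3 go.py "[.532,-.098,.135]"
```

```text
6.05 pos [ 0.5227 -0.0774  0.1565] tool xyz cm to go [0.56 2.23 2.11] ang 11.4 tilt [-0.0243 -0.0136 -0.9996] w 0.0104 F [ 0.2 -0.  -1.7]
```

Emit:
carry_out(
  rows=[
    {"tx": 0.5, "ty": 1.2, "tz": 0, "yaw": -0.02},
    {"tx": 0, "ty": 1, "tz": 0.7, "yaw": 0},
    {"tx": 0, "ty": 0, "tz": 0.6, "yaw": 0},
    {"tx": 0, "ty": 0, "tz": 0, "yaw": 0},
    {"tx": 0, "ty": 0, "tz": 0, "yaw": 0},
  ],
)

```text
time_s: 6.55
position: [0.5293, -0.0959, 0.1374]
tool_rot: [[0.976, 0.216, -0.035], [0.217, -0.976, 0.013], [-0.032, -0.02, -0.999]]
ft_force: [0.5, 0.4, -0.8]
grip_width: 0.0105
```

```bash
python3 go.py "[.532,-.098,.135]"
python3 - <<'E'
from h import *
a=env.get_image('top')[:,:,::-1];b=env.get_image('side')[:,:,::-1]
np.save('a.npy',a);np.save('b.npy',b)
A=cv2.resize(a[185:270,380:480],None,fx=3.5,fy=3.5,interpolation=cv2.INTER_CUBIC)
B=cv2.resize(b[205:295,280:360],None,fx=5,fy=5,interpolation=cv2.INTER_CUBIC)
o=np.zeros((450,750,3),np.uint8);o[:A.shape[0],:350]=A[:,:350];o[:450,350:750]=B
cv2.imwrite('pics/v7.png',o)
E
```

```text
6.55 pos [ 0.5293 -0.0959  0.1374] tool xyz cm to go [0.22 0.27 0.23] ang 12.53 tilt [-0.0317 -0.0205 -0.9993] w 0.0105 F [ 0.5  0.4 -0.8]
```

View pics/v7.png

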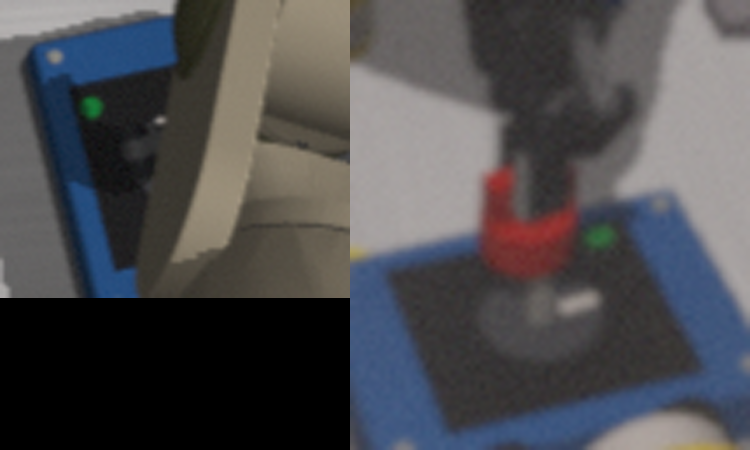

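Side crop: the knob skirt spans x 482–577 and the shaft stands at x about 541 below it, so the knob sits a little left (−x) and behind. I'll fit both in the side camera.

```bash
cat > fit.py <<'E'
from h import *
from scipy.optimize import minimize
def knobfit(b,o,rowfrac=.5):
    R,p=o['tool_rot'],o['position']; R0=np.array([[.981,.195,.009],[.195,-.981,.010],[.011,-.008,-1]])
    Q=R@R0.T; zk=Q[:,2]  # knob axis
    b=b.astype(int); red=(b[...,2]>60)&(b[...,2]>1.7*b[...,1])&(b[...,2]>1.7*b[...,0])
    th=np.linspace(0,2*np.pi,60); sk=np.c_[.02*np.cos(th),.02*np.sin(th),0*th]
    base=p-.0364*zk
    u0=px('side',base)[0].astype(int); x0,y0=u0-[30,30]
    T=red[y0:y0+60,x0:x0+60].astype(float)
    cut=int(round(px('side',base+.016*zk)[0][1]-y0))-1
    def sil(d):
        S=8;P=np.vstack([sk@Q.T+base+np.r_[d,0],(sk+[0,0,.02])@Q.T+base+np.r_[d,0]])
        out=np.zeros((480,480),np.uint8)
        cv2.fillConvexPoly(out,cv2.convexHull(((px('side',P)-[x0,y0]+.5)*S).astype(np.float32)).astype(np.int32),255)
        return cv2.resize(out,(60,60),interpolation=cv2.INTER_AREA)/255.
    s=minimize(lambda v:((sil(v/1000)-T)[cut:]**2).sum(),[0,0],method='Nelder-Mead',options=dict(initial_simplex=[[0,0],[4,0],[0,4]]))
    return base,base+np.r_[s.x/1000,0],s.fun,zk
E
python3 - <<'E'
from fit import *
base,k,f,zk=knobfit(np.load('b.npy'),env.observe()); print('knob by TCP',base.round(4),'by image',k.round(4),f,zk.round(3))
g=cv2.imread('pics/_s0.png').mean(2)
print(g[254:274,308:330].astype(int))
for z in(.06,.086): print(px('side',[.532,-.098,z]))
E
```

```text
knob by TCP [ 0.5279 -0.0959  0.1014] by image [ 0.5275 -0.0945  0.1014] 46.29973087274126 [ 0.044 -0.003  0.999]
[[ 74  75  71  69  66  65  63  63  65  62  62  59  61  57  61  59  63  64
   61  65  68  68]
 [ 64  62  63  63  61  62  58  60  57  61  58  59  61  61  57  63  58  62
   60  62  63  65]
 [ 58  63  59  63  61  59  64  58  63  61  63  62  62  58  63  62  63  56
   59  62  60  63]
 [ 62  61  61  61  63  60  59  64  69  74  71  67  67  58  62  60  59  57
   60  57  60  64]
 [ 62  58  64  60  61  65  62  76  89 103  93  83  64  63  59  63  55  61
   62  61  65  60]
 [ 60  58  60  66  62  67  74  93 110 122 115  97  76  72  67  67  63  59
   57  61  61  57]
 [ 62  62  66  70  70  75  81 103 121 128 125 108  88  78  69  70  70  64
   64  61  62  63]
 [ 62  65  69  75  75  79  83  95 113 123 120 111  93  82  80  79  76  73
   71  66  62  61]
 [ 64  76  74  80  78  81  80  95 105 108 110 105  93  83  77  78  80  83
   79  82  79  72]
 [ 73  76  80  80  80  79  89  94 100 103 105  98  94  87  85  90  95 101
  109 113 108  92]
 [ 77  81  78  80  81  82  82  92  98 103 100  97  95  9
[... 234 characters left out ...]
80  77  79  80  81  90  96 103 102  99  96 102 118 125 120 111
  103  93  88  81]
 [ 80  78  76  80  77  76  85  89  95  98 102  96  87  89  97  95  92  89
   82  81  76  76]
 [ 81  78  81  77  81  82  76  84  92  93  96  89  87  85  81  84  78  80
   80  79  79  71]
 [ 76  78  81  78  74  80  77  78  83  85  84  84  81  78  81  83  80  76
   78  80  76  72]
 [ 79  80  82  79  80  82  78  80  81  84  83  81  79  77  82  75  81  76
   82  76  77  70]
 [ 73  79  80  80  77  78  83  77  80  79  78  78  78  81  78  78  79  81
   77  77  68  65]
 [ 68  75  72  77  79  77  79  78  78  77  79  77  76  79  78  79  75  77
   75  68  63  61]]
[[317.171811   268.44426129]]
[[317.15580095 259.18915729]]
```

Emit:
carry_out(
  rows=[
    {"tx": 0.4, "ty": 0.35, "tz": 0.2, "yaw": 0},
    {"tx": 0, "ty": 0, "tz": 0.5, "yaw": 0},
    {"tx": 0, "ty": 0, "tz": 0, "yaw": 0},
    {"tx": 0, "ty": 0, "tz": 0, "yaw": 0},
  ],
)

```text
time_s: 7.05
position: [0.5345, -0.0979, 0.1305]
tool_rot: [[0.976, 0.217, -0.034], [0.218, -0.976, 0.012], [-0.03, -0.019, -0.999]]
ft_force: [-0.2, -0.2, -1.9]
grip_width: 0.0104
```

```bash
python3 go.py "[.5327,-.098,.135]"
python3 - <<'E'
from fit import *
b=env.get_image('side')[:,:,::-1]
base,k,f,zk=knobfit(b,env.observe()); print('knob by TCP',base.round(4),'by image',k.round(4),f,zk.round(3))
B=cv2.resize(b[220:285,285:350],None,fx=8,fy=8,interpolation=cv2.INTER_CUBIC)
cv2.imwrite('pics/v8.png',B)
E
```

```text
7.05 pos [ 0.5345 -0.0979  0.1305] tool xyz cm to go [-0.19 -0.04 -0.44] ang 12.59 tilt [-0.03   -0.0193 -0.9994] w 0.0104 F [-0.2 -0.2 -1.9]
knob by TCP [ 0.5328 -0.0978  0.0941] by image [ 0.5331 -0.0971  0.0941] 41.375655517108804 [ 0.043 -0.002  0.999]
```

View pics/v8.png

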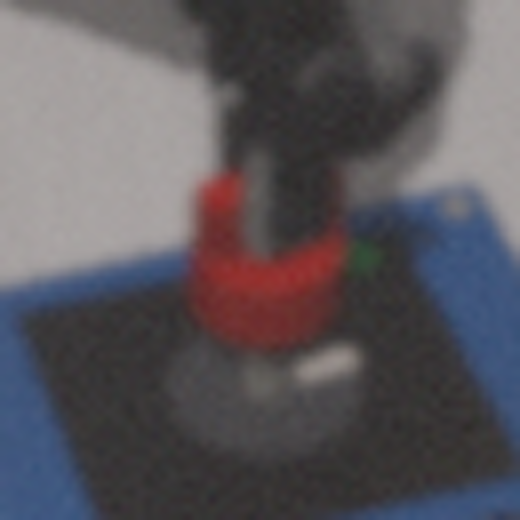

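Knob centred over the shaft (knob about x=266, shaft about x=263 in the crop, which is under 1 mm). Lowering now.

Emit:
carry_out(
  rows=[
    {"tx": -0.05, "ty": 0, "tz": 0.6, "yaw": 0},
    {"tx": 0, "ty": 0, "tz": 0.5, "yaw": 0},
    {"tx": 0, "ty": 0, "tz": 0.2, "yaw": 0},
    {"tx": 0, "ty": 0, "tz": 0, "yaw": 0},
  ],
)

```text
time_s: 7.5
position: [0.5343, -0.0977, 0.1169]
tool_rot: [[0.976, 0.217, -0.031], [0.218, -0.976, 0.013], [-0.027, -0.019, -0.999]]
ft_force: [0.4, 0.5, -0.8]
grip_width: 0.0104
```

```bash
python3 go.py "[.5345,-.098,.1064]"
```

```text
7.5 pos [ 0.5343 -0.0977  0.1169] tool xyz cm to go [0.04 0.06 1.05] ang 12.57 tilt [-0.0272 -0.019  -0.9995] w 0.0104 F [ 0.4  0.5 -0.8]
```

Emit:
carry_out(
  rows=[
    {"tx": 0, "ty": 0, "tz": 0.5, "yaw": 0},
    {"tx": 0, "ty": 0, "tz": 0.3, "yaw": 0},
    {"tx": 0, "ty": 0, "tz": 0.2, "yaw": 0},
    {"tx": 0, "ty": 0, "tz": 0, "yaw": 0},
    {"tx": 0, "ty": 0, "tz": 0, "yaw": 0},
  ],
)

```text
time_s: 8.0
position: [0.5342, -0.0975, 0.1065]
tool_rot: [[0.976, 0.217, -0.03], [0.218, -0.976, 0.012], [-0.026, -0.019, -0.999]]
ft_force: [1.4, 0.9, 1.8]
grip_width: 0.01
```

```bash
python3 go.py "[.5345,-.098,.1064]"
```

```text
8.0 pos [ 0.5342 -0.0975  0.1065] tool xyz cm to go [0.02 0.05 0.  ] ang 12.58 tilt [-0.0265 -0.0186 -0.9995] w 0.01 F [1.4 0.9 1.8]
```

Emit:
carry_out(
  rows=[
    {"tx": 0, "ty": 0, "tz": 0.2, "yaw": 0},
    {"tx": 0, "ty": 0, "tz": 0.2, "yaw": 0},
    {"tx": 0, "ty": 0, "tz": 0.2, "yaw": 0},
    {"tx": 0, "ty": 0, "tz": 0.2, "yaw": 0},
  ],
  squeeze=90,
)

```text
time_s: 8.4
position: [0.5344, -0.0976, 0.1]
tool_rot: [[0.976, 0.217, -0.027], [0.218, -0.976, 0.011], [-0.024, -0.017, -1.0]]
ft_force: [-2.8, 2.0, 21.8]
grip_width: 0.0097
```

```bash
python3 go.py "[.5345,-.098,.1004]"
```

```text
8.4 pos [ 0.5344 -0.0976  0.1   ] tool xyz cm to go [ 0.    0.04 -0.04] ang 12.58 tilt [-0.0243 -0.0169 -0.9996] w 0.0097 F [-2.8  2.  21.8]
```

The force is 21.8 N, above the spring's 9 N, and the height matches the bottom stop. I'll push a little more, hold, and look.

Emit:
carry_out(
  rows=[
    {"tx": 0, "ty": 0, "tz": 0.15, "yaw": 0},
    {"tx": 0, "ty": 0, "tz": 0.15, "yaw": 0},
    {"tx": 0, "ty": 0, "tz": 0.15, "yaw": 0},
  ],
)

```text
time_s: 8.7
position: [0.5344, -0.0976, 0.1001]
tool_rot: [[0.976, 0.218, -0.024], [0.218, -0.976, 0.009], [-0.022, -0.014, -1.0]]
ft_force: [-3.8, 1.8, 16.4]
grip_width: 0.0095
```

```bash
python3 go.py "[.5345,-.098,.1004]"
python3 - <<'E'
from fit import *
b=env.get_image('side')[:,:,::-1]
base,k,f,zk=knobfit(b,env.observe()); print('knob by TCP',base.round(4),'by image',k.round(4),f,zk.round(3))
cv2.imwrite('pics/v9.png',cv2.resize(b[220:290,285:355],None,fx=8,fy=8,interpolation=cv2.INTER_CUBIC))
for _ in range(6): env.get_image('top'); 
o=env.observe(); print(o['time_s'],o['position'],o['ft_force'])
E
```

```text
8.7 pos [ 0.5344 -0.0976  0.1001] tool xyz cm to go [ 0.    0.05 -0.03] ang 12.61 tilt [-0.0218 -0.0144 -0.9997] w 0.0095 F [-3.8  1.8 16.4]
knob by TCP [ 0.5332 -0.0976  0.0638] by image [ 0.5333 -0.0959  0.0638] 34.95920030757401 [0.033 0.001 1.   ]
9.05 [ 0.53437283 -0.09753985  0.10013738] [-4.03901766  2.30417082 16.70546436]
```

View pics/v9.png

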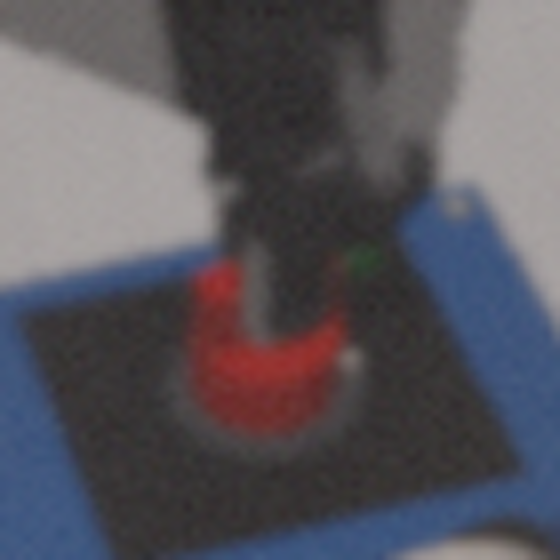

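The skirt sits centred on the collar, about 4 mm above it, with the white mark at (350,358) in line with the bar. The force holds steady at 16.7 N, so I'm handing in.

```bash
python3 -c "
from rig import env
print(env.close_job())"
```

```text
the job is handed in; nothing more can be done
None
```

I gripped the small red knob by its bar, carried it over to the control box and turned it to the white mark. I pushed it home on the D-shaft, pressed it down to the stop, and handed in at about 9 s while still holding it down with a 90 N grip.

**Last checks that agreed**
- **Depth:** the tool height was 0.1001 m, against 0.1004 m expected for knob home and shaft fully in. The push held steady at about 16.7 N over the last 0.35 s, above the spring's 9 N.
- **Position and tilt:** the knob was within about 1 mm of the shaft axis by the arm's own readings. Its tilt was about 0.03 rad, within the 0.15 allowed.
- **Pointer:** the tool, and so the bar, stood at 12.6°, and the white mark measured about 12.5°.
- **Picture:** the last side picture shows the knob centred just above the collar.

**Checks that disagreed or were not made**
- **Sideways fit:** the side-camera fit put the knob about 1.7 mm off the arm's reading in y. I put this down to that fit being loose in that direction.
- **Finger opening:** it read 9.5 mm on the 12 mm bar, and I did not find out why.
- **Bystanders:** I did not check the tin, jar and brush again at the end. Nothing on the way showed contact with them.

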